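# Brace the storage jar and unscrew its cap at the pantry repacking bench

## Robot

A 6-joint arm with a two-finger parallel gripper is mounted at the origin on the work surface. World frame = base frame: x ahead of the robot, y to its left, z up, the work surface at z = 0. Lengths are in m, angles in rad, forces in N, time in s.
With the tool pointing down it reaches from about 0.4 to 0.825 m from the base axis. Payload 7 kg.
Tool frame: the origin (TCP) lies midway between the tips of the shut fingers; the grasp point (between the pads) lies 19 mm behind it; z points along the fingers, y is the line along which they close (so a half turn about z gives the same grasp; the last joint's range is limited). The gripper opens to 88 mm and grips with 3 to 60 N. Pads are 19 mm wide; open, the fingers measure 130 mm over their backs; the gripper's body (78 mm by 193 mm) begins 47 mm behind the grasp point.
Start: joints at [1.397, 0.359, 0.012, 0, -1.224, -0.288], TCP at [0.301, 0.604, 0.202] pointing down, gripper open.
Joint ranges: [-3.07, 3.07], [-1.43, 2.12], [-1.02, 1.25], [-3.03, 1.67], [-3.05, -0], [-3.03, 3.03]. Speed limits (rad/s): [2.39, 2.39, 3.01, 3.14, 3.14, 3.14].

## Interface

Orientations are given as [roll, pitch, yaw] about the fixed x, y, z axes, in that order (R = Rz(yaw) Ry(pitch) Rx(roll)).
In Python, from station import telemetry, eyes, ticket, recognise, trace gives the robot as it stands. The module is installed in compiled form; this text tells all that it offers.
- The arm moves only by the tool servo_tool, never from a script. Its argument "series" is a list that holds one entry, the list of rows, each a list of 4 numbers: the shift along the tool's x, y, z in mm, then the turn about the tool's z in rad. In form: [[[x, y, z, roll], ...]]. A call has exactly 10 rows; each row shifts and turns the commanded pose from where the row before left it, along the tool's axes as they then stand; what a row does not reach is not made up. A row lasts 1/12 s, in which the tool goes at most 41.7 mm and 7.16 degrees, less where a joint would pass 70% of its speed; a pose out of reach is approached as far as the arm can. A call is refused whole if a number of a shift passes 41.7 or a number of a turn 0.125, either way. A call with a gripper value outside its range is refused whole. "claw" is the gripper's target within -1 to 1 (shut at 1, half-way at 0, fully open at -1), set as the call begins (left out, the last holds). The fingers move at their own pace and stop on an object; "grip_force" is the grip in N (left out, the last holds). Time passes only in rows, so rows that do not move let the fingers close, or fill a call up. It gives the time, the measured TCP pose, the force, the opening and the grip force at its end, in the units of the state.
- telemetry.get_state(): the state, without advancing time (a new reading comes with each control period).
- eyes.grab_frame(name): name is "scene" or "side" or "wrist"; returns the picture (420x560x3 uint8, red, green, blue); there is no depth.
- eyes.calibration(name): a dict with "mtx" (3x3 intrinsics, pixels), "k1" (the pictures are not rectified: a ray, as slopes to the right and down, at radius r is drawn at 1 + k1 r^2 times it, then the intrinsics apply), "rvec" (rotation vector, rad) and "tvec" (3), from world to camera coordinates, as OpenCV has them. Camera axes: x right, y down, z forward; pixel columns grow to the right and rows downward; lengths in m; the calibration is good to about 2 mm. A picture is of the moment at which its call begins: read the wrist's pose just before it. calibration takes no time and is no camera call; for the wrist camera it gives the pose at the moment of the call.
- ticket.job_done(): hands the job in; it is judged then, once.
Trained networks look in the newest picture that a camera, given by its name, has taken for a name from the list of things; names that differ only in an ending like _2 or _b are one class to them, and where a whole thing is asked for, a point or a joint stands for the part that bears it (a point fixed in the world has none). Each returns a list of dicts, best first, with "conf" (0 to 1); they miss things now and then, are a little off and sometimes report something else, mostly with a low value. They report only what shows in the picture. A call takes as long as a camera call. They do not tell look-alikes from the thing itself.
- recognise(camera, name): "position" ([x, y, z] in m, in world coordinates, good to about 4 mm: the middle of the surface that is visible of it).
- trace(camera, name): "mask" (420x560 bool, what is visible of it).
The state is a dict: "t": time; "q": joint angles; "qd": joint speeds; "joint_efforts": joint torques, N m; "eef_pos": TCP position; "ee_rot": TCP orientation; "force": force on the tool from outside, world axes, zero at the start; "moment": the same for the moment, N m; "width": finger opening in m; "gripper_force": force on a finger pad.
Only numpy, scipy, OpenCV 4.12 (cv2) and the standard library are available. Lean on these libraries where they do the work, as an engineer would, in place of code of your own. Each camera call takes 0.05 s, during which the arm holds its last target. There are 200 camera calls.

## Task

Stand the square glass jar, cap still on, fully down in the square pocket of the grey jar brace so that it cannot turn, then unscrew its tight cap anticlockwise and stop turning as soon as the threads let go. Lift the cap straight up a few centimetres and finish while still holding it, level and still, just above the jar's mouth, ready for a helper to fill the jar, which stays in the brace. Do not knock the groceries about.

Things in the scene. Friction and masses are not known exactly. Their poses are not given: they have to be found in the camera images.
- jar: empty clear glass jar, loose: square body 62 x 62 x 87 mm, round neck 42 to 48 mm across, rim 107 mm above the underside, 117 mm tall with cap; 0.26 to 0.41 kg. Origin: centre of the underside; x, y square to the sides, z up. Starts standing on the table. Unbraced it spins with its cap. Can be lifted and carried by the cap, whose threads hold it (1.2 mm up-down play).
- cap: round aluminium screw cap on the jar, loose, 54 mm across (55 over its lower bead), 20 mm tall, 0.03 kg. Origin: centre of its underside, z up; screwed on, this is 97 mm above the jar's underside and 10 mm above the square shoulder, so keep fingertips under 9 mm below it. Tight: turning takes about 0.35 N m; a 30 to 40 N grip does not slip. Frees in under a quarter turn (see thread).
- thread (a joint): how far the cap is unscrewed relative to the jar, rad: 0 = tight (stop), grows anticlockwise seen from above. The cap does not rise by itself; three lugs hold it down until about 1.0, it lifts straight off between 1.0 and 1.6 (middle 1.28), then they run under the next threads: never turn past 1.5. Stays where left; keeps its value when the cap is off.
- mouth (a point): centre of the jar's rim, 107 mm above the underside of the jar on its axis; moves with the jar
- brace: grey plastic jar brace fixed to the bench, square block 112 x 112 mm, 40 mm tall, with a square pocket 66 x 66 mm, 30 mm deep, open upward, 4 mm chamfer round its mouth, sides parallel to the block's. Origin: centre of the underside, on the table; x and y square to the sides. Any of the four quarter-turns of the jar fits. Seated, the jar's underside is 10 mm above the table and the underside of the cap 107 mm.
- pocket (a point): centre of the pocket's floor, 10 mm above the table
- round_jar: round glass jar 62 mm across, 105 mm tall, bystander; origin: centre of the underside
- peach_tin: tin, green band, 74 mm across, 108 mm tall, bystander; origin: centre of the underside
- soup_tin: tin, red band, 66 mm across, 102 mm tall, bystander; origin: centre of the underside
- fish_tin: flat tin 84 mm across, 36 mm tall, bystander; origin: centre of the underside
- snack_tube: cardboard tube 74 mm across, 152 mm tall, bystander; origin: centre of the underside
- soup_carton: upright carton 50 x 110 x 150 mm (its x, y, z), bystander; origin: centre of the underside
- fruit_cup: small lidded cup 70 mm across, 41 mm tall, bystander; origin: centre of the underside
There are look-alikes about, which are no part of the job. Of the things like the cap, leave any that is brown; of the rest the smaller one is meant. Leave any blue look-alike of the jar alone.

How it is judged:
By the outcome, as a careful person would: the job done as asked, in the order asked, and still so for the second after the job is handed in, while the arm keeps its last pose, push and grip.
It also fails if it takes over 61 s, if anything falls off the work surface, if the arm or the gripper's body presses on something with over 40 N, if the wrist force passes 120 N, or if a joint passes its speed limit or range.

## Working session

There is one attempt and no reset: what is moved stays moved. The work goes in short steps, Python scripts to look and compute and a tool call to move; the robot and the scene stay as the last step left them, time stands still between calls to the robot, and variables do not carry over. Pictures are saved under pics/ and viewed, at most 10 in all, crops included, and the job is handed in when it is done.

Besides the shell and the picture viewer there is one more tool, called after "Emit:" as name(argument=value, ...) on one line, values as JSON. servo_tool: Moves the arm, as the interface text tells. Its arguments: {"type":"object","properties":{"series":{"type":"array"},"claw":{"type":"number"},"grip_force":{"type":"number"}},"required":["series"]}

```bash
mkdir -p pics; cat > h.py <<'E'
import numpy as np, cv2
from station import telemetry, eyes, ticket, recognise, trace
def snap(n,f):
    im=eyes.grab_frame(n); cv2.imwrite('pics/'+f,im[:,:,::-1]); return im
def proj(c,P):
    P=np.atleast_2d(P).astype(float); R=cv2.Rodrigues(np.array(c['rvec'],float))[0]
    p=P@R.T+np.ravel(c['tvec']); s=p[:,:2]/p[:,2:]; r2=(s**2).sum(1,keepdims=True)
    s=s*(1+c['k1']*r2); m=np.array(c['mtx']); return np.c_[s[:,0]*m[0,0]+m[0,2],s[:,1]*m[1,1]+m[1,2]]
def ray(c,uv,z):
    m=np.array(c['mtx']); d=np.array([(uv[0]-m[0,2])/m[0,0],(uv[1]-m[1,2])/m[1,1]]); s=d.copy()
    for _ in range(30): s=d/(1+c['k1']*(s@s))
    R=cv2.Rodrigues(np.array(c['rvec'],float))[0]; o=-R.T@np.ravel(c['tvec']); v=R.T@np.r_[s,1]
    return o+v*(z-o[2])/v[2]
E
python3 - <<'E'
from h import *
s=telemetry.get_state(); print(s)
a=snap('scene','scene0.png'); 
for n in ['jar','cap','brace']:
    print(n,[(np.round(d['position'],3),round(d['conf'],2)) for d in recognise('scene',n)])
b=snap('side','side0.png')
for n in ['jar','cap','brace']:
    print(n,[(np.round(d['position'],3),round(d['conf'],2)) for d in recognise('side',n)])
for n in ['scene','side']:
    c=eyes.calibration(n);R=cv2.Rodrigues(np.array(c['rvec'],float))[0];print(n,-R.T@np.ravel(c['tvec']),c['mtx'][0],c['k1'])
E
```

```text
{'t': 0.0, 'q': array([ 1.39706172e+00,  3.59368281e-01,  1.10592522e-02, -3.64092872e-04,
       -1.22408491e+00, -2.88106334e-01]), 'qd': array([ 0.00082661, -0.00037062,  0.00046115,  0.00019075, -0.00037863,
       -0.00117037]), 'joint_efforts': array([ 4.02722644e-04, -5.82715666e+01,  2.93050128e+01,  6.99698657e+00,
        6.86248895e-03, -1.65653405e-04]), 'eef_pos': array([0.30056078, 0.60380048, 0.2008324 ]), 'ee_rot': array([ 3.13996363e+00, -1.25822978e-04, -4.61964829e-01]), 'force': array([-0.68828915, -0.29484425,  0.01751988]), 'moment': array([ 0.01918345, -0.00736063,  0.01560966]), 'gripper_force': 0.0, 'width': 0.08739370004296991}
jar [(array([0.567, 0.301, 0.06 ]), 0.89), (array([0.686, 0.301, 0.066]), 0.85), (array([0.357, 0.371, 0.066]), 0.67)]
cap [(array([0.556, 0.314, 0.115]), 0.78), (array([0.448, 0.313, 0.025]), 0.64), (array([0.573, 0.428, 0.02 ]), 0.59)]
brace [(array([ 0.573, -0.202,  0.035]), 0.79)]
jar [(array([0.529, 0.354, 0.067]), 0.6), (array([0.673, 0.344, 0.082]), 0.6)]
cap [(array([0.558, 0.447, 0.018]), 0.82), (array([0.548, 0.333, 0.115]), 0.58), (array([0.444, 0.33 , 0.03 ]), 0.58)]
brace [(array([ 0.569, -0.196,  0.037]), 0.86)]
scene [ 0.99858095 -0.80520798  0.83117307] [468.28791085   0.         284.65910202] 0.028607534931871965
side [0.32665013 0.72641236 1.03868958] [479.30402928   0.         275.87735976] 0.019811858817298165
```

```bash
python3 -c "
import cv2,numpy as np
a=cv2.imread('pics/scene0.png');b=cv2.imread('pics/side0.png')
cv2.imwrite('pics/s0.png',cv2.resize(a,(800,600)));cv2.imwrite('pics/d0.png',cv2.resize(b,(800,600)))"
```

```text
(no output)
```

View pics/s0.png

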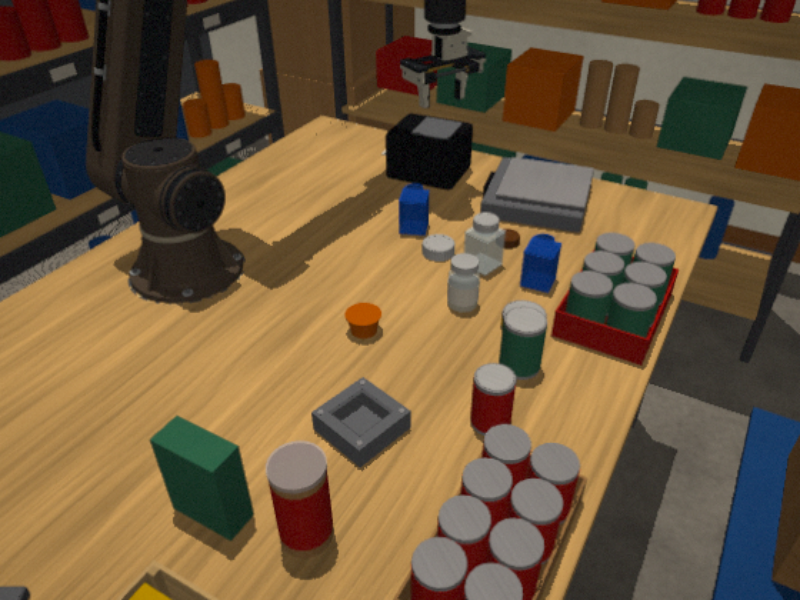

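View pics/d0.png

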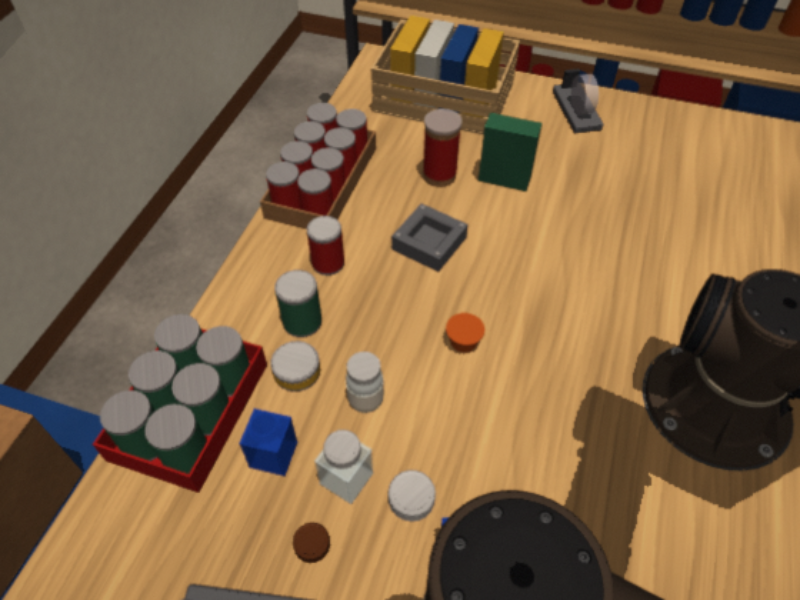

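The scene view shows the clear square jar with its cap at about (486,240) and the brace at (362,420). The side view shows the jar at (343,465), cap top (343,447), and the brace at (430,237). I'll fit poses to the masks.

```bash
cat > fit.py <<'E'
from h import *
from scipy.optimize import minimize
def cyl(r,z0,z1):
    t=np.linspace(0,2*np.pi,40); return np.array([[r*np.cos(a),r*np.sin(a),z] for z in(z0,z1) for a in t])
def box(s,z0,z1): return np.array([[a*s/2,b*s/2,z] for z in(z0,z1) for a in(-1,1) for b in(-1,1)])
JAR=[box(.062,0,.087),cyl(.024,.087,.097),cyl(.027,.097,.117)]
BR=[box(.112,0,.04)]
def render(c,parts,x,y,yaw,z=0,S=4):
    m=np.zeros((420*S,560*S),np.uint8);R=np.array([[np.cos(yaw),-np.sin(yaw),0],[np.sin(yaw),np.cos(yaw),0],[0,0,1]])
    for p in parts:
        h=cv2.convexHull(((proj(c,p@R.T+[x,y,z])+.5)*S).astype(np.float32)); cv2.fillConvexPoly(m,np.round(h).astype(np.int32),1)
    return cv2.resize(m.astype(np.float32),(560,420),interpolation=cv2.INTER_AREA)
def pick(cam,name,near):
    c=eyes.calibration(cam);q=proj(c,near)[0]
    L=[d['mask'] for d in trace(cam,name)]
    L=[m for m in L if m.any()]
    return min(L,key=lambda m:np.hypot(*(np.argwhere(m).mean(0)[::-1]-q)))
def fit(obs,parts,x0,y0,z=0):
    def cost(p): return sum(np.abs(render(c,parts,p[0],p[1],p[2]*10,z)-m).sum() for c,m in obs)
    best=None
    for yaw in np.arange(0,1.57,.26):
        r=minimize(cost,[x0,y0,yaw/10],method='Nelder-Mead',options=dict(initial_simplex=np.array([[x0,y0,yaw/10],[x0+.01,y0,yaw/10],[x0,y0+.01,yaw/10],[x0,y0,yaw/10+.02]]),maxfev=160))
        print(np.round(r.x*[1,1,10],4),round(r.fun,1))
        if best is None or r.fun<best.fun: best=r
    return best.x*[1,1,10]
E
python3 - <<'E'
from fit import *
import pickle
D={}
for cam in('scene','side'):
    eyes.grab_frame(cam)
    D[cam]=(pick(cam,'jar',[.552,.325,.06]),pick(cam,'cap',[.552,.325,.107]),pick(cam,'brace',[.573,-.2,.02]))
    print(cam,[m.sum() for m in D[cam]], [np.argwhere(m).mean(0)[::-1].round() for m in D[cam]])
C={k:eyes.calibration(k) for k in D}
pickle.dump((D,C),open('d.pkl','wb'))
print('brace');fit([(C[k],D[k][2].astype(float)) for k in D],BR,.573,-.2)
print('jar');fit([(C[k],(D[k][0]|D[k][1]).astype(float)) for k in D],JAR,.552,.325)
print('cap');fit([(C[k],(D[k][1]).astype(float)) for k in D],JAR[2:],.552,.325)
E
```

```text
scene [np.int64(660), np.int64(214), np.int64(2541)] [array([340., 174.]), array([339., 156.]), array([252., 294.])]
side [np.int64(871), np.int64(946), np.int64(1606)] [array([241., 333.]), array([288., 347.]), array([300., 165.])]
brace
[ 0.569  -0.1963 -0.2676] 210.4
[ 0.5697 -0.1964 -0.2586] 211.2
[ 0.5686 -0.1965  1.3032] 210.2
[ 0.5699 -0.1966  1.3076] 212.4
[ 0.5693 -0.1966  1.3069] 210.2
[ 0.5698 -0.1964  1.3084] 209.4
[ 0.569  -0.1964  1.3128] 207.4
jar
[ 0.5462  0.3322 -0.2081] 1784.4
[ 0.5466  0.3316 -0.2205] 1782.6
[0.5475 0.3311 1.3305] 1776.0
[0.5472 0.332  1.324 ] 1776.2
[0.5464 0.3319 1.3365] 1779.4
[0.5465 0.3326 1.3853] 1784.8
[0.547  0.3314 1.3201] 1783.1
cap
[ 0.5449  0.3296 -0.0128] 1569.6
[0.545  0.329  0.1921] 1571.3
[0.5451 0.3289 0.8024] 1570.5
[0.5447 0.3296 0.9059] 1570.2
[0.5447 0.3296 1.2679] 1571.1
[0.5447 0.3297 1.6434] 1569.6
[0.545  0.3298 1.7073] 1571.1
```

Emit:
servo_tool(series=[[[34,13.4,-5,0],[34,13.4,-5,0],[34,13.4,-5,0],[34,13.4,-5,0],[34,13.4,-5,0],[34,13.4,-5,0],[34,13.4,-5,0],[34,13.4,-5,0],[34,13.4,-5,0],[34,13.4,-5,0]]], claw=-1, grip_force=40)

```text
t: 1.63
eef_pos: [0.5464, 0.3313, 0.2523]
ee_rot: [-3.141, -0.0, -0.462]
force: [0.8, 0.9, 0.1]
width: 0.0875
gripper_force: 0.0
```

Emit:
servo_tool(series=[[[0,0,0,0.1],[0,0,0,0.1],[0,0,0,0.1],[0,0,0,0.1],[0,0,0,0.1],[0,0,0,0.1],[0,0,0,0.1],[0,0,0,0.1],[0,0,0,0],[0,0,0,0]]])

```text
t: 2.47
eef_pos: [0.5454, 0.3328, 0.2518]
ee_rot: [-3.141, 0.0, -1.259]
force: [0.1, -0.4, -0.5]
width: 0.0876
gripper_force: 0.0
```

```bash
python3 - <<'E'
from fit import *
import pickle
s=telemetry.get_state(); print(s['t'],s['q'],s['eef_pos'],s['ee_rot'])
c=eyes.calibration('wrist'); a=snap('wrist','w1.png'); cv2.imwrite('pics/w1b.png',cv2.resize(a[:,:,::-1],(800,600)))
R=cv2.Rodrigues(np.array(c['rvec'],float))[0];print('cam',-R.T@np.ravel(c['tvec']),R[2],c['mtx'][0][0])
J=pick('wrist','jar',[.547,.331,.05]);K=pick('wrist','cap',[.547,.331,.107])
print(J.sum(),K.sum(),np.argwhere(J).mean(0)[::-1],np.argwhere(K).mean(0)[::-1],proj(c,[.547,.331,.107]))
pickle.dump((J,K,c),open('w.pkl','wb'))
D,C=pickle.load(open('d.pkl','rb'))
print(D['side'][0][300:325].sum(), np.argwhere(D['side'][0]).min(0), np.argwhere(D['side'][0]).max(0), proj(C['side'],[.547,.331,.117]))
E
```

```text
2.4667 [ 8.52753930e-01  2.73639391e-01  4.27663835e-03  3.07383171e-05
 -1.30133533e+00 -5.40659682e-01] [0.54544897 0.33281521 0.25180948] [-3.14149317e+00  2.51611980e-05 -1.25869390e+00]
cam [0.56970675 0.25916599 0.43517684] [-0.08836544  0.27452137 -0.95751218] 354.9773586510292
1580 2731 [279.91139241 163.56898734] [277.68509703 185.00183083] [[279.33481916 187.10708763]]
152 [312 220] [352 260] [[238.78132631 312.1001513 ]]
```

View pics/w1b.png

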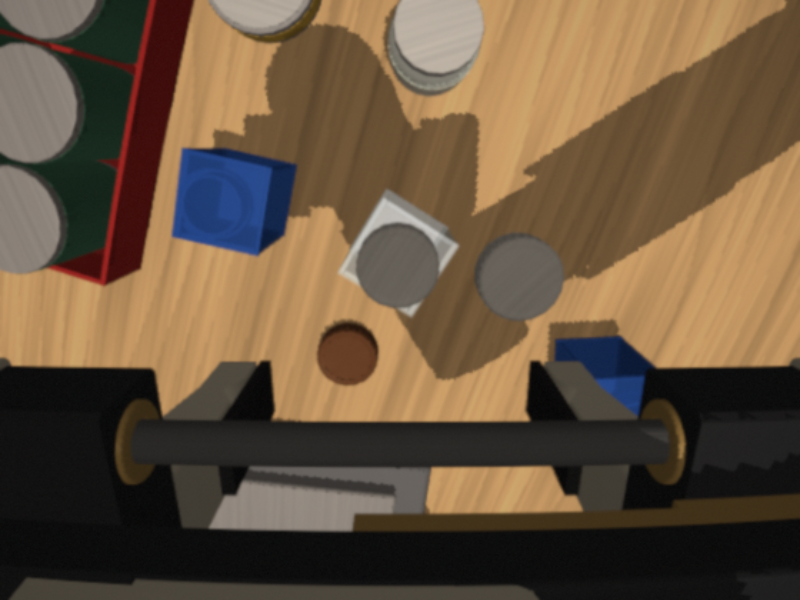

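The wrist view shows the jar's square shoulder around (400,255), rotated about 35° in the image, with its grey cap at (397,265). The larger loose cap (520,277) and brown one (347,352) lie next to it. Next I'll fit with all the views.

```bash
python3 - <<'E'
from fit import *
import pickle
D,C=pickle.load(open('d.pkl','rb'));J,K,cw=pickle.load(open('w.pkl','rb'))
f=lambda m:m.astype(float)
print('wrist jar');fit([(cw,f(J|K))],JAR,.547,.331)
print('wrist cap');fit([(cw,f(K))],JAR[2:],.547,.331)
print('scene+wrist');fit([(cw,f(J|K)),(C['scene'],f(D['scene'][0]|D['scene'][1]))],JAR,.547,.331)
E
```

```text
wrist jar
[ 0.5495  0.3295 -0.2494] 152.4
[ 0.5496  0.3294 -0.2542] 150.6
[0.5495 0.3294 1.3095] 151.0
[0.5495 0.3292 1.3093] 150.8
[0.5494 0.3294 1.3168] 144.9
[0.5494 0.3291 1.3121] 148.3
[0.5492 0.3293 1.3178] 150.9
wrist cap
[0.5494 0.329  0.1024] 76.3
[0.5493 0.3289 0.4205] 78.9
[0.5493 0.329  0.6396] 78.2
[0.5492 0.329  0.8697] 78.8
[0.5494 0.3291 1.1665] 79.3
[0.5493 0.329  1.5186] 77.4
[0.5493 0.329  1.6931] 78.8
scene+wrist
[ 0.5492  0.3291 -0.2629] 374.4
[ 0.5492  0.3293 -0.252 ] 368.6
[0.5492 0.3293 1.3228] 372.3
[0.5492 0.3291 1.3102] 372.0
[0.5492 0.329  1.3124] 370.1
[0.5491 0.3293 1.3122] 371.7
[0.5494 0.3293 1.317 ] 369.2
```

Emit:
servo_tool(series=[[[4.7,-2.6,10,0],[0,0,20,0],[0,0,20,0],[0,0,20,0],[0,0,20,0],[0,0,20,0],[0,0,10,0],[0,0,5,0],[0,0,0,0],[0,0,0,0]]])

```text
t: 3.45
eef_pos: [0.5499, 0.3293, 0.1274]
ee_rot: [-3.141, -0.0, -1.261]
force: [-0.1, 0.2, 0.4]
width: 0.0877
gripper_force: 0.0
```

```bash
python3 - <<'E'
from fit import *
s=telemetry.get_state(); print(s['t'],s['eef_pos'],s['ee_rot'],s['force'])
c=eyes.calibration('wrist'); a=snap('wrist','w2.png')
R=cv2.Rodrigues(np.array(c['rvec'],float))[0];print('cam',-R.T@np.ravel(c['tvec']))
b=cv2.resize(a[:,:,::-1],(800,600))
for r in JAR[2:]:
    for p in proj(c,r+[.5492,.3291,0]): cv2.circle(b,tuple(np.round(p*800/560).astype(int)),1,(0,0,255),-1)
cv2.imwrite('pics/w2b.png',b)
E
```

```text
3.45 [0.5498698  0.32927436 0.12735738] [-3.14082779e+00 -2.19960620e-05 -1.26136239e+00] [-0.10131464  0.22868006  0.37133808]
cam [0.57379598 0.25556209 0.31073067]
```

View pics/w2b.png

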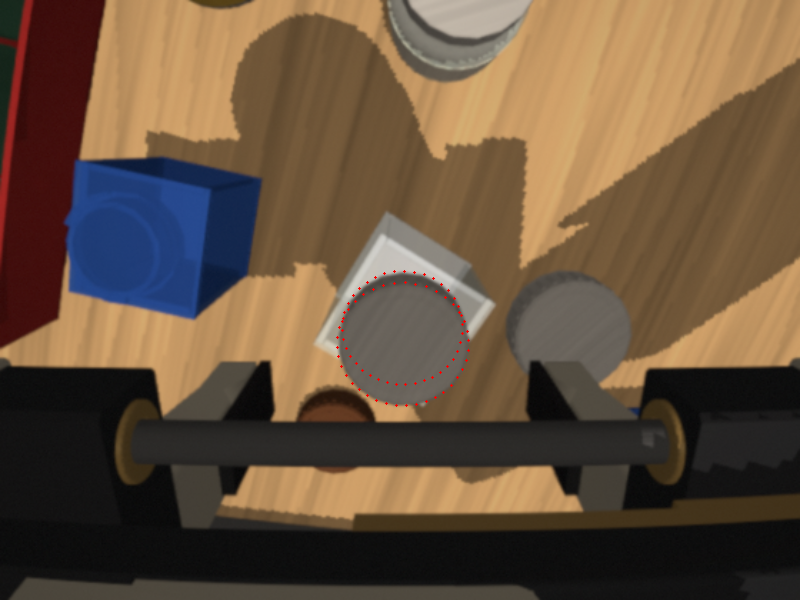

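The model outline sits on the cap at (403,335), centred between the fingers. I'll descend and grasp.

Emit:
servo_tool(series=[[[0,0,8,0],[0,0,8,0],[0,0,8,0],[0,0,6,0],[0,0,3,0],[0,0,0,0],[0,0,0,0],[0,0,0,0],[0,0,0,0],[0,0,0,0]]])

```text
t: 4.33
eef_pos: [0.5495, 0.3293, 0.0941]
ee_rot: [-3.141, 0.0, -1.262]
force: [0.8, 0.4, 0.4]
width: 0.0875
gripper_force: 0.0
```

Emit:
servo_tool(series=[[[0,0,0,0],[0,0,0,0],[0,0,0,0],[0,0,0,0],[0,0,0,0],[0,0,0,0],[0,0,0,0],[0,0,0,0],[0,0,0,0],[0,0,0,0]]], claw=1, grip_force=38)

```text
t: 5.17
eef_pos: [0.5494, 0.3291, 0.0938]
ee_rot: [3.142, -0.0, -1.262]
force: [-0.2, 0.8, -0.7]
width: 0.0264
gripper_force: 0.0
```

Width is 26 mm with no force, so it isn't on the cap. I'll look before doing anything else.

```bash
python3 - <<'E'
from fit import *
s=telemetry.get_state(); print(s['t'],s['eef_pos'],s['width'],s['gripper_force'],s['force'],s['moment'])
a=snap('scene','a.png'); b=snap('side','b.png'); w=snap('wrist','c.png')
A=cv2.resize(a[90:230,260:430],(400,330)); B=cv2.resize(b[250:420,160:370],(400,330)); W=cv2.resize(w,(360,270))
out=np.zeros((600,800,3),np.uint8); out[:330,:400]=A; out[:330,400:]=B; out[330:,:360]=W
cv2.imwrite('pics/m1.png',out[:,:,::-1])
E
```

```text
5.1667 [0.54937065 0.32911059 0.09375712] 0.026407885320062822 0.0 [-0.2226603   0.80679019 -0.71021141] [ 0.06954231 -0.05075503  0.02366942]
```

View pics/m1.png

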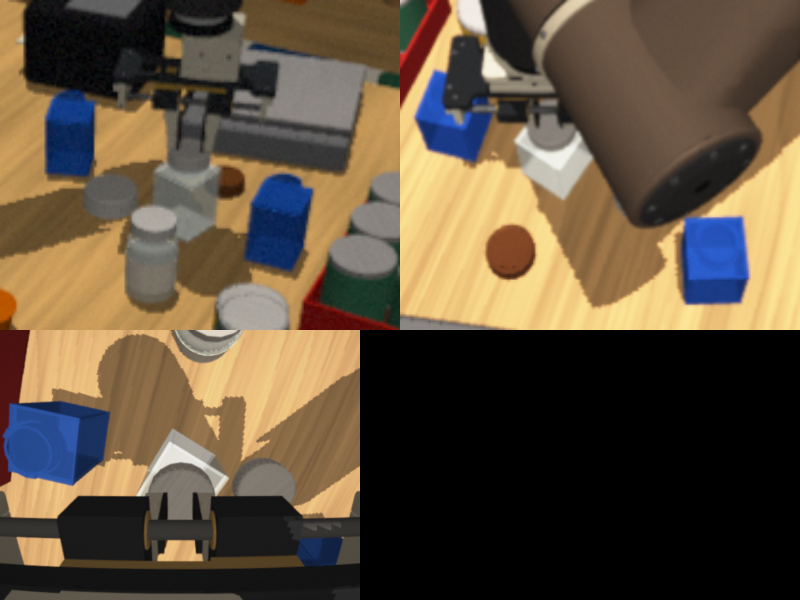

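```bash
python3 - <<'E'
from fit import *
T=telemetry.get_state()['eef_pos']
for n,(x0,y0,w,h) in dict(scene=(270,110,140,105),side=(170,255,140,105),wrist=(140,170,280,210)).items():
    c=eyes.calibration(n); im=cv2.imread('pics/'+dict(scene='a',side='b',wrist='c')[n]+'.png')
    S=400/w; o=cv2.resize(im[y0:y0+h,x0:x0+w],(400,300),interpolation=cv2.INTER_CUBIC)
    P=[T,T+[0,0,.019],T+[0,0,.066]]
    for p,col in zip(proj(c,P),[(0,0,255),(0,255,0),(255,0,0)]): cv2.circle(o,tuple(np.round((p+.5-[x0,y0])*S).astype(int)),3,col,-1)
    for p in proj(c,JAR[2]+[.5492,.3291,0]): cv2.circle(o,tuple(np.round((p+.5-[x0,y0])*S).astype(int)),1,(255,0,255),-1)
    globals()[n]=o
out=np.zeros((600,800,3),np.uint8); out[:300,:400]=scene; out[:300,400:]=side; out[300:,:400]=wrist
cv2.imwrite('pics/m2.png',out)
E
```

```text
(no output)
```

View pics/m2.png

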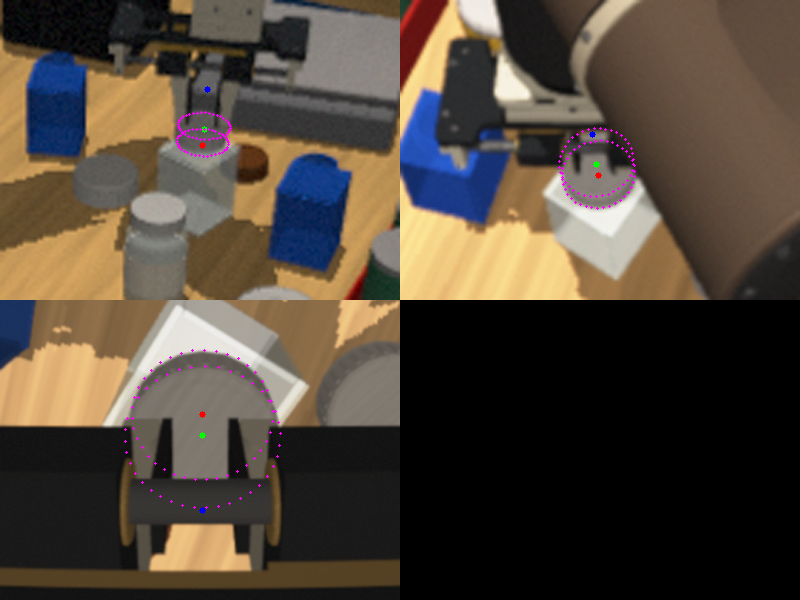

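The wrist finger spacing and the scene view agree: the fingertips sit about 20 mm above the reported TCP, so the fingers closed just over the cap, which is undisturbed. I'll reopen, go about 19 mm lower and grasp again.

Emit:
servo_tool(series=[[[0,0,-2,0],[0,0,0,0],[0,0,0,0],[0,0,0,0],[0,0,0,0],[0,0,0,0],[0,0,0,0],[0,0,0,0],[0,0,0,0],[0,0,0,0]]], claw=-1)

```text
t: 6.15
eef_pos: [0.5494, 0.3291, 0.0957]
ee_rot: [3.142, -0.0, -1.262]
force: [-0.2, -0.0, 0.2]
width: 0.0761
gripper_force: 0.0
```

Emit:
servo_tool(series=[[[0,0,0,0],[0,0,0,0],[0,0,0,0],[0,0,5,0],[0,0,5,0],[0,0,5,0],[0,0,3,0],[0,0,2,0],[0,0,0,0],[0,0,0,0]]])

```text
t: 6.98
eef_pos: [0.5494, 0.3291, 0.0756]
ee_rot: [3.141, -0.0, -1.262]
force: [0.4, 0.2, -0.1]
width: 0.0876
gripper_force: 0.0
```

```bash
python3 - <<'E'
from fit import *
s=telemetry.get_state();T=s['eef_pos'];print(s['t'],T,s['width'],s['force'])
O=[]
for n,(x0,y0,w,h) in dict(scene=(290,115,110,82),side=(160,245,160,120),wrist=(0,150,560,270)).items():
    im=eyes.grab_frame(n)[:,:,::-1].copy(); c=eyes.calibration(n)
    S=400/w; o=cv2.resize(im[y0:y0+h,x0:x0+w],(400,300 if n!='wrist' else 193),interpolation=cv2.INTER_CUBIC)
    for p,col in zip(proj(c,[T,T+[0,0,.02]]),[(0,0,255),(0,255,0)]): cv2.circle(o,tuple(np.round((p+.5-[x0,y0])*S).astype(int)),3,col,-1)
    O.append(o)
out=np.zeros((600,800,3),np.uint8); out[:300,:400]=O[0]; out[:300,400:]=O[1]; out[300:493,:400]=O[2]
cv2.imwrite('pics/m3.png',out)
E
```

```text
6.9833 [0.54936095 0.3290875  0.07560599] 0.08764303181353987 [ 0.35775553  0.23167466 -0.13257785]
```

View pics/m3.png

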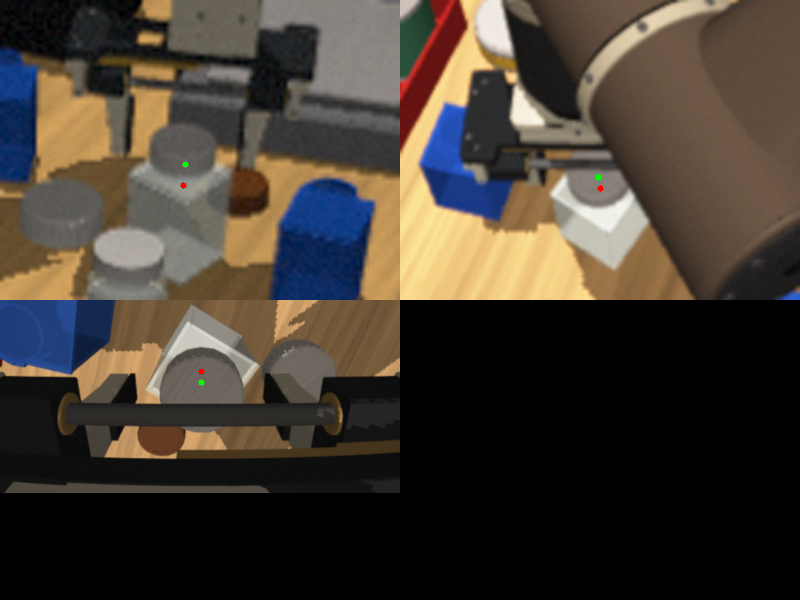

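Scene tips are at (120,155) and (250,167), midpoint close to the +20 mm dot (185,164). That puts the tips level with the cap's underside, so I'll close.

Emit:
servo_tool(series=[[[0,0,1,0],[0,0,0,0],[0,0,0,0],[0,0,0,0],[0,0,0,0],[0,0,0,0],[0,0,0,0],[0,0,0,0],[0,0,0,0],[0,0,0,0]]], claw=1, grip_force=38)

```text
t: 7.97
eef_pos: [0.5493, 0.3292, 0.0748]
ee_rot: [3.142, 0.0, -1.262]
force: [-1.2, -0.5, 1.2]
width: 0.0535
gripper_force: 38.0
```

Emit:
servo_tool(series=[[[0,0,-5,0],[0,0,-10,0],[0,0,-20,0],[0,0,-20,0],[0,0,-20,0],[0,0,-20,0],[0,0,-20,0],[0,0,-10,0],[0,0,-5,0],[0,0,0,0]]])

```text
t: 8.8
eef_pos: [0.5495, 0.3293, 0.2058]
ee_rot: [-3.14, 0.001, -1.262]
force: [1.0, -0.3, -3.6]
width: 0.0533
gripper_force: 38.0
```

```bash
python3 - <<'E'
from h import *
s=telemetry.get_state();T=s['eef_pos'];yaw=s['ee_rot'][2];print(s['t'],T,s['ee_rot'],s['q'],s['width'],s['force'])
d=np.array([.5692,-.1964])+[ .5493-.5493,0]-T[:2]
x=np.array([np.cos(yaw),np.sin(yaw)]);y=np.array([np.sin(yaw),-np.cos(yaw)]);print(d,1e3*x@d,1e3*y@d)
E
```

```text
8.8 [0.54953752 0.32934285 0.20576589] [-3.14027648e+00  8.84509800e-04 -1.26190793e+00] [ 8.43888653e-01  2.99381211e-01 -6.45452828e-02 -9.62300802e-05
 -1.20528661e+00 -5.34966517e-01] 0.05331535264464348 [ 1.03613249 -0.27105987 -3.60031267]
[ 0.01966248 -0.52574285] 506.8379274119566 141.0938423635986
```

Emit:
servo_tool(series=[[[10,2.8,0,0],[20,5.6,0,0],[28,7.8,0,0],[30,8.4,0,0],[30,8.4,0,0],[30,8.4,0,0],[30,8.4,0,0],[30,8.4,0,0],[30,8.4,0,0],[30,8.4,0,0]]])

```text
t: 9.63
eef_pos: [0.5579, 0.0482, 0.2036]
ee_rot: [3.139, -0.0, -1.262]
force: [0.7, 0.7, -4.0]
width: 0.0532
gripper_force: 38.0
```

Emit:
servo_tool(series=[[[30,8.4,0,0],[30,8.4,0,0],[30,8.4,0,0],[30,8.4,0,0],[30,8.4,0,0],[28,7.8,0,0],[25,7,0,0],[18,5,0,0],[11,3,0,0],[6.8,1.3,0,0]]])

```text
t: 10.47
eef_pos: [0.5676, -0.1984, 0.2036]
ee_rot: [3.14, 0.001, -1.264]
force: [0.6, 0.2, -3.7]
width: 0.0535
gripper_force: 38.0
```

Emit:
servo_tool(series=[[[0,0,0,0],[0,0,5,0],[0,0,10,0],[0,0,10,0],[0,0,10,0],[0,0,10,0],[0,0,5,0],[0,0,0,0],[0,0,0,0],[0,0,0,0]]])

```text
t: 11.3
eef_pos: [0.5695, -0.1966, 0.1552]
ee_rot: [-3.141, -0.0, -1.262]
force: [-0.2, 0.7, -3.9]
width: 0.0535
gripper_force: 38.0
```

```bash
python3 - <<'E'
from fit import *
import pickle
s=telemetry.get_state();T=s['eef_pos'];print(s['t'],T,s['ee_rot'],s['q'],s['force'],s['width'])
f=lambda m:m.astype(float)
D={}
O=[]
for n in('scene','side','wrist'):
    im=eyes.grab_frame(n); c=eyes.calibration(n); g={}
    for k,near in(('brace',[.569,-.196,.02]),('jar',[.569,-.196,.12]),('cap',[.569,-.196,.19])):
        try:g[k]=pick(n,k,near)
        except Exception as e:g[k]=None
    D[n]=(im,c,g); print(n,{k:None if m is None else (int(m.sum()),np.argwhere(m).mean(0)[::-1].round(),proj(c,dict(brace=[.569,-.196,.02],jar=[.569,-.196,.12],cap=[.569,-.196,.19])[k]).round()) for k,m in g.items()})
pickle.dump((D,T),open('e.pkl','wb'))
out=np.zeros((600,800,3),np.uint8)
def put(n,x0,y0,w,h,X,Y,W,H): out[Y:Y+H,X:X+W]=cv2.resize(D[n][0][y0:y0+h,x0:x0+w,::-1],(W,H),interpolation=cv2.INTER_CUBIC)
put('scene',190,180,133,133,0,0,400,400);put('side',220,80,150,150,400,0,400,400);put('wrist',0,0,560,420,0,400,266,200)
cv2.imwrite('pics/m4.png',out)
E
```

```text
11.3 [ 0.56947401 -0.19664898  0.155191  ] [-3.14104709e+00 -4.90683236e-04 -1.26158252e+00] [-8.29380591e-03  2.73875271e-01 -2.20582030e-01  3.36208141e-04
 -1.07566756e+00  3.17348094e-01] [-0.23892115  0.69154589 -3.91263174] 0.05347664531252257
scene {'brace': (2071, array([253., 298.]), array([[253., 294.]])), 'jar': (1364, array([250., 265.]), array([[251., 262.]])), 'cap': (497, array([248., 239.]), array([[249., 238.]]))}
side {'brace': None, 'jar': (822, array([302., 143.]), array([[302., 141.]])), 'cap': (315, array([302., 122.]), array([[303., 121.]]))}
wrist {'brace': (8111, array([274., 166.]), array([[280., 192.]])), 'jar': (6145, array([289., 208.]), array([[280., 229.]])), 'cap': (8186, array([280., 264.]), array([[281., 280.]]))}
```

View pics/m4.png

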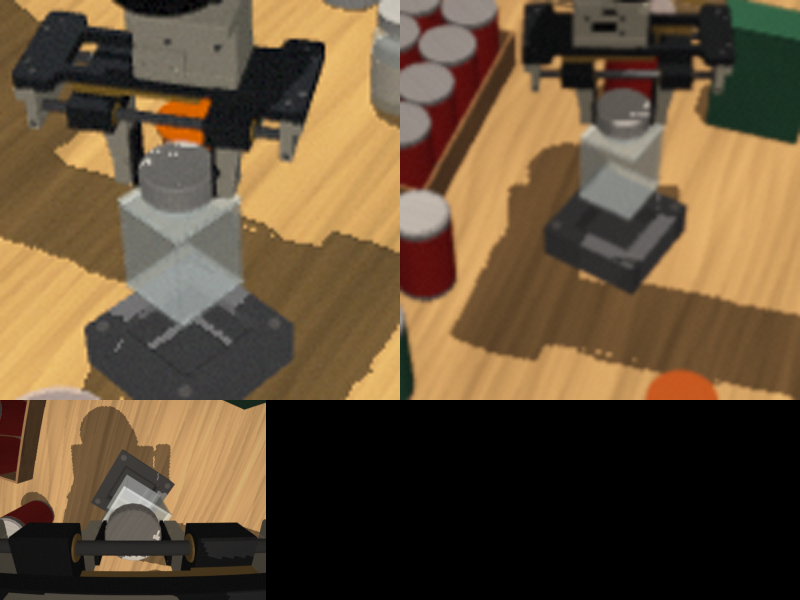

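The jar hangs upright between the fingers over the brace: scene crop jar (182,240), brace (190,335). Next I'll measure the relative offset with the same cameras.

```bash
python3 - <<'E'
from fit import *
import pickle
D,T=pickle.load(open('e.pkl','rb'));D0,C0=pickle.load(open('d.pkl','rb'))
f=lambda m:m.astype(float)
def run(obs,models,p0):
    # models: list of (parts,z) ; shared xyyaw
    def cost(p): return sum(np.abs(render(c,parts,p[0],p[1],p[2]*10,p[3] if len(p)>3 else z)-m).sum() for c,m,parts,z in obs)
    p0=np.array(p0,float); sx=np.vstack([p0]+[p0+np.eye(len(p0))[i]*[.006,.006,.02,.006][i] for i in range(len(p0))])
    r=minimize(cost,p0,method='Nelder-Mead',options=dict(initial_simplex=sx,maxfev=300)); return np.round(r.x*np.array([1,1,10,1])[:len(p0)],4),round(r.fun)
for ks in(['scene'],['side'],['scene','side']):
    print('brace',ks,run([(C0[k],f(D0[k][2]),BR,0) for k in ks],None,[.569,-.196,-.026]))
    print('jar',ks,run([(D[k][1],f(D[k][2]['jar']|D[k][2]['cap']),JAR,.08) for k in ks],None,[.569,-.196,-.026]))
    print('jarz',ks,run([(D[k][1],f(D[k][2]['jar']|D[k][2]['cap']),JAR,.08) for k in ks],None,[.569,-.196,-.026,.08]))
# wrist: brace union jar
im,c,g=D['wrist']
b=g['brace']
def cost(p):
    B=render(c,BR,p[0],p[1],p[2]*10); J=render(c,JAR,.5695,-.1966,-.255,.08); vis=(J<.01)
    vis[250:]=False
    return np.abs((B-f(b))*vis).sum()
p0=np.array([.569,-.196,-.026]);r=minimize(cost,p0,method='Nelder-Mead',options=dict(initial_simplex=np.vstack([p0]+[p0+np.diag([.006,.006,.02])[i] for i in range(3)])))
print('wrist brace',r.x*[1,1,10],r.fun)
E
```

```text
brace ['scene'] (array([ 0.568 , -0.1956, -0.2541]), 80)
jar ['scene'] (array([ 0.5663, -0.1954, -0.3064]), 111)
jarz ['scene'] (array([ 0.5675, -0.1971, -0.2956,  0.0815]), 116)
brace ['side'] (array([ 0.5719, -0.1982, -0.2444]), 55)
jar ['side'] (array([ 0.57  , -0.1967, -0.2094]), 99)
jarz ['side'] (array([ 0.5693, -0.1962, -0.2088,  0.0799]), 96)
brace ['scene', 'side'] (array([ 0.5691, -0.1963, -0.2674]), 210)
jar ['scene', 'side'] (array([ 0.5672, -0.1959, -0.2942]), 260)
jarz ['scene', 'side'] (array([ 0.5681, -0.1964, -0.2677,  0.0814]), 248)
wrist brace [ 0.57180235 -0.197102   -0.26228077] 157.3125
```

Emit:
servo_tool(series=[[[1,-1.5,5,0],[0,0,8,0],[0,0,8,0],[0,0,8,0],[0,0,4,0],[0,0,3,0],[0,0,3,0],[0,0,3,0],[0,0,3,0],[0,0,3,0]]])

```text
t: 12.73
eef_pos: [0.571, -0.1971, 0.1067]
ee_rot: [-3.141, -0.0, -1.262]
force: [-0.1, 0.4, -3.9]
width: 0.0536
gripper_force: 38.0
```

Emit:
servo_tool(series=[[[0,0,2,0],[0,0,2,0],[0,0,2,0],[0,0,0,0],[0,0,0,0],[0,0,0,0],[0,0,0,0],[0,0,0,0],[0,0,0,0],[0,0,0,0]]])

```text
t: 13.57
eef_pos: [0.5708, -0.1971, 0.1008]
ee_rot: [-3.141, -0.0, -1.262]
force: [0.6, 0.3, -3.6]
width: 0.0535
gripper_force: 38.0
```

Emit:
servo_tool(series=[[[0,0,3,0],[0,0,3,0],[0,0,3,0],[0,0,2,0],[0,0,1,0],[0,0,1,0],[0,0,1,0],[0,0,0,0],[0,0,0,0],[0,0,0,0]]])

```text
t: 14.4
eef_pos: [0.5709, -0.1971, 0.0869]
ee_rot: [-3.141, -0.0, -1.262]
force: [-1.1, 0.3, -4.9]
width: 0.0533
gripper_force: 38.0
```

Emit:
servo_tool(series=[[[0,0,0.5,0],[0,0,0.5,0],[0,0,0.5,0],[0,0,0.5,0],[0,0,0.5,0],[0,0,0.5,0],[0,0,0,0],[0,0,0,0],[0,0,0,0],[0,0,0,0]]])

```text
t: 15.23
eef_pos: [0.5712, -0.1972, 0.0847]
ee_rot: [-3.141, -0.001, -1.261]
force: [-1.1, 1.9, 5.0]
width: 0.0538
gripper_force: 38.0
```

Seated: contact came at the expected height. I'll unscrew with negative tool roll, which is anticlockwise from above.

Emit:
servo_tool(series=[[[0,0,-0.5,-0.02],[0,0,0,-0.06],[0,0,0,-0.06],[0,0,0,-0.07],[0,0,0,-0.07],[0,0,0,-0.07],[0,0,0,-0.07],[0,0,0,-0.07],[0,0,0,-0.07],[0,0,0,-0.04]]])

```text
t: 16.07
eef_pos: [0.5716, -0.1975, 0.0849]
ee_rot: [-3.141, -0.002, -0.657]
force: [1.1, -2.2, 1.2]
width: 0.0532
gripper_force: 38.0
```

```bash
python3 - <<'E'
from fit import *
s=telemetry.get_state();print(s['t'],s['eef_pos'],s['ee_rot'],s['force'],s['moment'],s['width'],s['gripper_force'])
for n in('scene','side'):
    eyes.grab_frame(n);c=eyes.calibration(n)
    m=pick(n,'jar',[.571,-.197,.06])|pick(n,'cap',[.571,-.197,.117])
    b=pick(n,'brace',[.571,-.197,.02])
    r=minimize(lambda p:np.abs(np.maximum(render(c,JAR,p[0],p[1],p[2]*10,.01),render(c,BR,.5705,-.197,-.26))-(m|b)).sum(),[.571,-.197,-.026],method='Nelder-Mead',options=dict(initial_simplex=[[.571,-.197,-.026],[.575,-.197,-.026],[.571,-.193,-.026],[.571,-.197,.0]]))
    print(n,r.x*[1,1,10],r.fun,m.sum(),b.sum())
E
```

```text
16.0667 [ 0.57164742 -0.19753741  0.08485539] [-3.14102127e+00 -1.73532814e-03 -6.57455398e-01] [ 1.11051626 -2.18265623  1.18729928] [-0.61218509 -0.24463043 -0.3852566 ] 0.05320842771279387 37.99990366213024
scene [ 0.5711143  -0.19756668 -0.05064314] 179.875 1468 1556
side [ 0.55812583 -0.18435198  0.3058362 ] 227.625 764 865
```

Moment z is −0.385 N m, so the brace is holding and the cap is turning. Continuing.

Emit:
servo_tool(series=[[[0,0,0,-0.06],[0,0,0,-0.07],[0,0,0,-0.07],[0,0,0,-0.07],[0,0,0,-0.07],[0,0,0,-0.06],[0,0,0,-0.05],[0,0,0,-0.05],[0,0,0,0],[0,0,0,0]]])

```text
t: 17.3
eef_pos: [0.5715, -0.1973, 0.0848]
ee_rot: [3.141, -0.001, -0.163]
force: [2.6, -3.7, 4.5]
width: 0.0528
gripper_force: 38.0
```

```bash
python3 - <<'E'
from h import *
s=telemetry.get_state();print(s['eef_pos'],s['ee_rot'],s['force'],s['moment'])
E
```

```text
[ 0.57146039 -0.19727905  0.08479674] [ 3.14135664e+00 -1.40378954e-03 -1.63213344e-01] [ 2.58082469 -3.68084187  4.46599866] [-1.39497993 -0.81445882 -0.21527824]
```

Emit:
servo_tool(series=[[[0,0,0,-0.04],[0,0,0,-0.04],[0,0,0,-0.04],[0,0,0,-0.04],[0,0,0,0],[0,0,0,0],[0,0,0,0],[0,0,0,0],[0,0,0,0],[0,0,0,0]]])

```text
t: 18.13
eef_pos: [0.5714, -0.1973, 0.0848]
ee_rot: [3.141, -0.001, -0.004]
force: [2.1, -3.0, 5.0]
width: 0.0531
gripper_force: 38.0
```

```bash
python3 - <<'E'
from h import *
s=telemetry.get_state();print(s['eef_pos'],s['ee_rot'],s['force'],s['moment'])
E
```

```text
[ 0.57141192 -0.19728652  0.08479282] [ 3.14115032e+00 -1.25644536e-03 -3.61562468e-03] [ 2.11126526 -3.00793737  5.04106217] [-1.45296064 -0.7638892  -0.25300992]
```

Emit:
servo_tool(series=[[[0,0,-0.5,0],[0,0,-0.5,0],[0,0,-0.5,0],[0,0,-0.5,0],[0,0,-0.5,0],[0,0,-0.5,0],[0,0,-0.5,0],[0,0,-0.5,0],[0,0,0,0],[0,0,0,0]]])

```text
t: 18.97
eef_pos: [0.5707, -0.1969, 0.0884]
ee_rot: [-3.142, 0.0, -0.002]
force: [0.1, -1.1, -0.5]
width: 0.0533
gripper_force: 38.0
```

Only the cap's weight remains, so it's free. Lifting.

Emit:
servo_tool(series=[[[0,0,-2,0],[0,0,-3,0],[0,0,-4,0],[0,0,-5,0],[0,0,-5,0],[0,0,-5,0],[0,0,-4,0],[0,0,-3,0],[0,0,0,0],[0,0,0,0]]])

```text
t: 19.8
eef_pos: [0.5708, -0.197, 0.1194]
ee_rot: [-3.141, -0.0, -0.002]
force: [-0.1, -0.5, -0.9]
width: 0.0534
gripper_force: 38.0
```

Emit:
servo_tool(series=[[[0,0,0,0],[0,0,0,0],[0,0,0,0],[0,0,0,0],[0,0,0,0],[0,0,0,0],[0,0,0,0],[0,0,0,0],[0,0,0,0],[0,0,0,0]]])

```text
t: 20.63
eef_pos: [0.5708, -0.1971, 0.1193]
ee_rot: [3.142, 0.0, -0.002]
force: [-0.6, 0.5, -1.0]
width: 0.0531
gripper_force: 38.0
```

```bash
python3 - <<'E'
from h import *
s=telemetry.get_state();print(s['t'],s['eef_pos'],s['ee_rot'],s['force'],s['width'])
out=np.zeros((400,800,3),np.uint8)
a=eyes.grab_frame('scene');b=eyes.grab_frame('side')
out[:,:400]=cv2.resize(a[190:320,190:320,::-1],(400,400),interpolation=cv2.INTER_CUBIC)
out[:,400:]=cv2.resize(b[70:210,230:370,::-1],(400,400),interpolation=cv2.INTER_CUBIC)
cv2.imwrite('pics/m5.png',out)
E
```

```text
20.6333 [ 0.57078825 -0.19706001  0.11925738] [ 3.14158122e+00  9.81862863e-06 -1.76586232e-03] [-0.58352733  0.47792425 -0.99017646] 0.05309092637205239
```

View pics/m5.png

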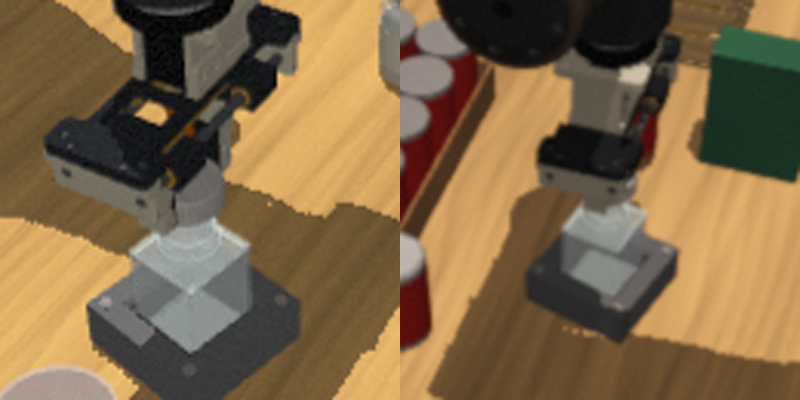

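The jar is seated in the brace with its neck open at (195,235), and the cap is held level just above it at (200,195). Handing in.

```bash
python3 -c "
from station import ticket
print(ticket.job_done())"
```

```text
the job is handed in; nothing more can be done
None
```

The jar is down in the brace and its cap is unscrewed about 1.2 rad and held level about 2 cm above the mouth; I handed the job in at about 21 s, and no verdict came back.

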